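# Raise the extraction hood's window to the red arrow

### The arm

A 7-joint arm with a two-finger parallel gripper is mounted at the origin on the work surface. World frame = base frame: x ahead of the robot, y to its left, z up, the work surface at z = 0. Lengths are in m, angles in rad, forces in N, time in s.
With the tool pointing down it reaches from about 0.425 to 0.875 m from the base axis. Payload 8.4 kg.
Tool frame: the origin (TCP) lies between the finger pads; the fingertips stand 17 mm ahead of it and the grasp point (between the pads) lies 2 mm behind it (arm.tips_ahead is the distance from the TCP to the fingertips, in m); z points along the fingers, y is the line along which they close (so a half turn about z gives the same grasp; the last joint's range is limited). The gripper opens to 87 mm and grips with 3 to 60 N. Pads are 19 mm wide; open, the fingers measure 117 mm over their backs; the gripper's body (75 mm by 190 mm) begins 51 mm behind the grasp point.
Start: joints at [1.064, 0.333, 0.04, 1.465, -0.013, 1.343, -0.059], TCP at [0.258, -0.597, 0.24] pointing down, gripper open.
Joint ranges: [-2.58, 2.58], [-0.38, 2.09], [-1.3, 1.39], [0.25, 2.4], [-1.5, 4.64], [0.08, 2.09], [-2.65, 2.65]. Speed limits (rad/s): [2.22, 2.22, 2.79, 2.79, 3.14, 3.14, 3.14].

### API

Orientations are given as [roll, pitch, yaw] about the fixed x, y, z axes, in that order (R = Rz(yaw) Ry(pitch) Rx(roll)).
In Python, from station import arm gives the robot as it stands.
- The arm moves only by the tool step_arm, never from a script. Its argument "moves" is a list that holds one entry, the list of rows, each a list of 7 numbers: the turn, a rotation vector about the tool's x, y, z in rad, then the shift along the tool's x, y, z in mm, then the finger opening in mm, from 0 to 87. In form: [[[ax, ay, az, dx, dy, dz, gripper], ...]]. A call has 1 to 20 rows; each row shifts and turns the commanded pose from where the row before left it, along the tool's axes as they then stand; what a row does not reach is not made up. A row lasts 1/12 s, in which the tool goes at most 41.7 mm and 7.16 degrees, less where a joint would pass 70% of its speed; a pose out of reach is approached as far as the arm can. A call is refused whole if a number of a shift passes 41.7 or a number of a turn 0.125, either way. A call with a gripper value outside its range is refused whole. The fingers move at their own pace and stop on an object; "grip_force" is the grip in N (left out, the last holds). Time passes only in rows, so rows that do not move let the fingers close. It gives the time, the measured TCP pose, the force, the opening and the grip force at its end, in the units of the state.
- arm.state(): the state, without advancing time (a new reading comes with each control period).
- arm.get_image(name): name is "scene" or "top" or "wrist"; returns a dict with "frame" (420x560x3 uint8, red, green, blue), "depth" (420x560 float32, m along the optical axis (not along the pixel's ray), 0 where there is no reading), "intrinsics" (3x3 intrinsics, pixels), "cam_to_world" (4x4, takes a point from camera to world coordinates). Camera axes: x right, y down, z forward; pixel columns grow to the right and rows downward; lengths in m; the calibration is good to about 2 mm. The wrist camera is an equidistant fisheye: a pixel r from the principal point sees the ray r / f radians off the axis. A picture is of the moment at which its call begins.
- arm.job_done(): hands the job in; it is judged then, once.
Trained networks look in a picture, given as the dict that the camera call returned (one of the last four; its "shot" number tells which), for a name from the list of things; names that differ only in an ending like _2 or _b are one class to them, and where a whole thing is asked for, a point or a joint stands for the part that bears it (a point fixed in the world has none). Each returns a list of dicts, best first, with "p" (0 to 1); they miss things now and then, are a little off and sometimes report something else, mostly with a low value. They report only what shows in the picture. A call takes as long as a camera call.
- arm.outline_of(target, picture): "pixels" (420x560 bool, what is visible of it) and "box" ([centre column, centre row, width, height] in pixels, round what is visible of it).
- arm.spot_point(target, picture): "uv" ([column, row] in pixels: a listed point, or the origin of a listed thing).
The state is a dict: "clock": time; "joint_positions": joint angles; "dq": joint speeds; "joint_efforts": joint torques, N m; "tcp_pos": TCP position; "eef_rot": TCP orientation; "force": force on the tool from outside, world axes, zero at the start; "moment": the same for the moment, N m; "finger_gap": finger opening in m; "grasp_force": force on a finger pad.
Only numpy, scipy, OpenCV 4.12 (cv2) and the standard library are available. Lean on these libraries where they do the work, as an engineer would, in place of code of your own. Each camera call takes 0.05 s, during which the arm holds its last target. There are 200 camera calls.

### The job

The freshly stained drawer knobs in the bench extraction hood need attention, so open it to its working height: with the fingertips under the yellow lip, push the counterweighted window steadily up until the lip is level with the point of the red arrow on the hood's post, then take the hand away and leave the window standing there. Do not throw the window up, and do not pick up, shift or knock over anything on the bench.

Things in the scene. Friction and masses are not known exactly. Their poses are not given: they have to be found in the camera images.
- hood: Bench-top extraction hood, 440 mm wide, 330 deep, 560 tall: grey posts and 98 mm tall plinth, clear sides, white fan unit on top; fixed. Origin on the bench top under the middle of the window; its x points into the hood, y to the left for a person facing its front, z up. Plinth front at x = -8 mm; posts' fronts at x = -12 mm, 172 to 220 mm either side
- sash (a joint): The hood's window, sliding straight up; value = height in m above shut, 0 to 0.19 (starts 0 to 0.03). About 0.9 kg, balanced by weights inside the posts: a push of some 3 to 6 N moves it, it coasts a little if pushed fast, and it stays where it is left
- lip_edge (a point): Middle of the front edge of the yellow lip along the window's bottom, 300 mm long along the hood's y; moves with the window. Edge rounded, 8 mm thick, this point at half its thickness. The lip stands 44 mm out from the plinth's front, its flat underside 102 mm above the bench when shut, open space below. Its top slopes up and back to the glass, so it cannot be pinched
- arrow_tip (a point): Point of the red arrow (58 mm long, 40 tall, 11 thick) clipped at a different height each time to the front of the hood's left-hand post (at the hood's +y), pointing level along the hood's y at the lip's left end, 12 mm beyond it. lip_edge must reach its height. Fixed
- stain_tin: Steel tin with yellow label, 90 mm diameter, 100 mm tall, standing upright, origin at the centre of its underside; leave it where it is
- varnish_jar: Amber jar with black lid, 64 mm diameter, 85 mm tall, standing upright, origin at the centre of its underside; leave it where it is
- sanding_block: Cork sanding block with a wooden grip, 110 x 65 x 38 mm tall, lying flat, origin at the centre of its underside; leave it where it is
- brush: Paint brush lying on the bench, under 30 mm tall, about 190 mm long along its x, origin about under its middle; leave it where it is
- screwdriver: Red-handled screwdriver lying on the bench, under 35 mm tall, about 190 mm long along its x, origin about under its middle; leave it where it is
- glue: Yellow glue bottle with an orange cap, 60 mm diameter, 170 mm tall, standing upright, origin at the centre of its underside; leave it where it is
- offcut: Pale wood offcut, 240 x 50 x 38 mm tall, lying along its x, origin at the centre of its underside; leave it where it is
- rinse_pot: White open plastic pot, 80 mm diameter, 90 mm tall, standing upright, origin at the centre of its underside; leave it where it is

How it is judged:
By the outcome, as a careful person would: the job done as asked, in the order asked, and still so for the second after the job is handed in, with the robot touching nothing.
It also fails if it takes over 40 s, if anything falls off the work surface, if the arm or the gripper's body presses on something with over 40 N, if the wrist force passes 120 N, or if a joint passes its speed limit or range.

## Working session

There is one attempt and no reset: what is moved stays moved. The work goes in short steps, Python scripts to look and compute and a tool call to move; the robot and the scene stay as the last step left them, time stands still between calls to the robot, and variables do not carry over. Pictures are saved under pics/ and viewed, at most 10 in all, crops included, and the job is handed in when it is done.

Besides the shell and the picture viewer there is one more tool, called after "Request:" as name(argument=value, ...), one argument or row to a line, values as JSON. step_arm: Moves the arm, as the interface text tells. Its arguments: {"type":"object","properties":{"moves":{"type":"array"},"grip_force":{"type":"number"}},"required":["moves"]}

```bash
mkdir -p pics
cat > h.py <<'E'
import numpy as np, cv2
from station import arm
def look(n):
    return arm.get_image(n)
def save(p,f): cv2.imwrite('pics/'+f,p['frame'][:,:,::-1])
def world(p,u,v,d=None,w=1):
    K=p['intrinsics'];T=p['cam_to_world']
    if d is None:
        a=p['depth'][max(0,int(v)-w):int(v)+w+1,max(0,int(u)-w):int(u)+w+1];a=a[a>0]
        if a.size==0:return None
        d=np.median(a)
    c=np.array([(u-K[0,2])/K[0,0]*d,(v-K[1,2])/K[1,1]*d,d,1])
    return (T@c)[:3]
E
python3 - <<'E'
from h import *
np.set_printoptions(precision=3,suppress=True)
for n in ['scene','top']:
    p=look(n);save(p,n+'1.png')
    print(n,p['cam_to_world'],p['intrinsics'][0])
    for t in ['lip_edge','arrow_tip','hood','stain_tin','varnish_jar','sanding_block','brush','screwdriver','glue','offcut','rinse_pot']:
        for r in arm.spot_point(t,p)[:1]:
            print(t,round(r['p'],2),np.array(r['uv']),world(p,*r['uv']))
s=arm.state();print(s['clock'],s['tcp_pos'],s['eef_rot'],s['force'],arm.tips_ahead)
E
```

```text
scene [[ 0.779  0.516 -0.356  0.932]
 [ 0.627 -0.655  0.421 -0.576]
 [-0.016 -0.552 -0.834  1.159]
 [ 0.     0.     0.     1.   ]] [467.118   0.    282.066]
lip_edge 0.66 [353.7 181.4] [0.567 0.188 0.041]
arrow_tip 0.51 [325.  115.1] [0.435 0.208 0.217]
hood 0.86 [365.8 201.2] [0.624 0.175 0.003]
stain_tin 0.69 [275.7 256.9] [ 0.543 -0.148  0.037]
varnish_jar 0.72 [273.8 211.7] [ 0.451 -0.044  0.046]
sanding_block 0.77 [275.  256.2] [ 0.54  -0.148  0.038]
brush 0.58 [243.8 301.4] [ 0.553 -0.292  0.02 ]
screwdriver 0.75 [225.4 252.5] [ 0.422 -0.218  0.025]
glue 0.62 [292.7 312.9] [ 0.685 -0.255  0.08 ]
offcut 0.87 [215.6 357. ] [ 0.6   -0.443  0.039]
rinse_pot 0.92 [168.  290.4] [ 0.371 -0.391  0.007]
top [[ 0.008 -0.989  0.149  0.367]
 [-1.    -0.008  0.004 -0.064]
 [-0.002 -0.149 -0.989  1.164]
 [ 0.     0.     0.     1.   ]] [450.463   0.    279.475]
lip_edge 0.58 [197.3 178.5] [0.599 0.132 0.139]
arrow_tip 0.58 [154.3 237.7] [0.454 0.205 0.21 ]
hood 0.84 [189.4 183.4] [0.584 0.146 0.154]
stain_tin 0.91 [295.2 163.2] [ 0.648 -0.098  0.1  ]
varnish_jar 0.72 [263.3 255.4] [ 0.425 -0.023  0.086]
sanding_block 0.64 [309.  216.5] [ 0.526 -0.135  0.037]
brush 0.63 [371.3 214.6] [ 0.535 -0.296  0.017]
screwdriver 0.88 [337.  261.6] [ 0.414 -0.206  0.023]
glue 0.65 [342.4 165.1] [ 0.647 -0.214  0.088]
offcut 0.91 [419.9 196.1] [ 0.581 -0.417  0.037]
rinse_pot 0.69 [407.  276.2] [ 0.379 -0.386  0.005]
1.2 [ 0.258 -0.597  0.24 ] [-3.142  0.     0.408] [ 0.378  0.083 -0.343] 0.017
```

View pics/scene1.png

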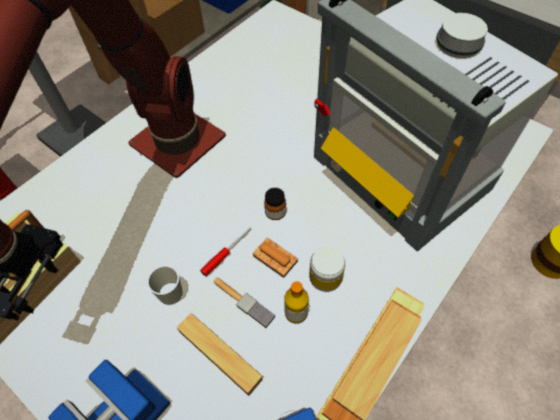

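View pics/top1.png

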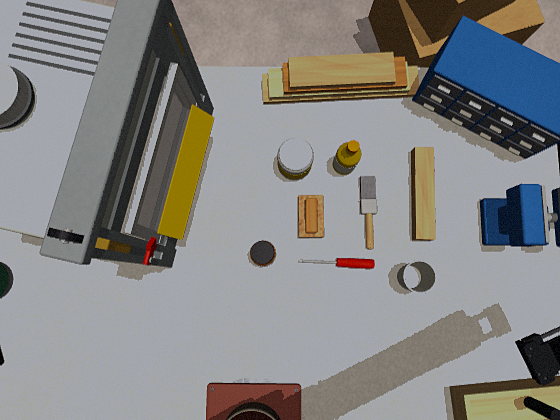

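The scene picture shows the hood, with its yellow lip from (325,140) to (405,205) and the red arrow at (322,107). In the top picture the lip runs from (170,238) to (203,107) and the arrow is at (151,250). The hood faces world -y, and the small items stand in front of it. Next I fit the lip and the arrow.

```bash
cat > fit.py <<'E'
from h import *
np.set_printoptions(precision=4,suppress=True)
def cloud(p,m):
    v,u=np.nonzero(m&(p['depth']>0));d=p['depth'][v,u];K=p['intrinsics']
    c=np.stack([(u-K[0,2])/K[0,0]*d,(v-K[1,2])/K[1,1]*d,d]);T=p['cam_to_world']
    return (T[:3,:3]@c).T+T[:3,3]
def masks(p):
    h=cv2.cvtColor(p['frame'],cv2.COLOR_RGB2HSV).astype(int);H,S,V=h[...,0],h[...,1],h[...,2]
    return (H>20)&(H<30)&(S>200)&(V>90),((H<6)|(H>174))&(S>190)&(V>110)
def largest(m):
    n,l,s,c=cv2.connectedComponentsWithStats(m.astype(np.uint8));i=1+np.argmax(s[1:,4]);return l==i
E
python3 - <<'E'
from fit import *
for n in ['scene','top']:
    p=look(n);Y,R=masks(p)
    L=largest(Y); P=cloud(p,L)
    rows,cols=np.nonzero(L);print(n,'lip',L.sum(),cols.min(),cols.max(),rows.min(),rows.max())
    c=np.median(P,0);P=P[np.linalg.norm(P-c,axis=1)<.17]
    r=cv2.minAreaRect(P[:,:2].astype(np.float32));b=cv2.boxPoints(r);print('rect',r);print(b)
    # hood axes
    e=[b[1]-b[0],b[2]-b[1]];l=max(e,key=np.linalg.norm);yh=l/np.linalg.norm(l)
    if yh[0]>0:yh=-yh
    xh=np.array([yh[1],-yh[0]])
    print('xh',xh,'yaw',np.arctan2(xh[1],xh[0]))
    a=P[:,:2]@xh;t=P[:,:2]@yh
    print('x range',np.percentile(a,[0,1,5,50,99,100]),'y',np.percentile(t,[0,1,99,100]))
    for k in range(5):
        lo=a.min()+.004*k;s=(a>=lo)&(a<lo+.004)
        if s.any():print(k,s.sum(),np.median(P[s,2]),P[s,2].min(),P[s,2].max())
    # arrow
    T=arm.spot_point('arrow_tip',p)[0]['uv'];m=R.copy();yy,xx=np.indices(m.shape);m&=(np.hypot(xx-T[0],yy-T[1])<35)
    A=cloud(p,m);rr,cc=np.nonzero(m);print('arrow',m.sum(),cc.min(),cc.max(),rr.min(),rr.max(),T)
    print('arrow hood x',np.percentile(A[:,:2]@xh,[0,10,50,100]),'y',np.percentile(A[:,:2]@yh,[0,5,95,100]),'z',np.percentile(A[:,2],[0,5,50,95,100]))
E
```

```text
scene lip 2701 321 413 128 216
rect ((0.6089563369750977, 0.1539113074541092), (0.050099704414606094, 0.30165019631385803), 77.49394226074219)
[[0.4563 0.1621]
 [0.7508 0.0968]
 [0.7616 0.1457]
 [0.4671 0.211 ]]
xh [0.2165 0.9763] yaw 1.3525245
x range [0.2571 0.2589 0.261  0.2802 0.3025 0.3072] y [-0.712  -0.7101 -0.4143 -0.4104]
0 135 0.13913499002752228 0.13348695984963999 0.1461193020857201
1 247 0.14256078539031436 0.1312641510808188 0.15769638943315356
2 254 0.14809752580710456 0.13451746883045046 0.16328895667247523
3 248 0.1536338543659408 0.14162557389617825 0.16379194624178994
4 250 0.15926927535823038 0.13839258471209126 0.1689315713506695
arrow 67 316 329 99 114 [324.8, 115.0]
arrow hood x [0.2863 0.2878 0.2905 0.2974] y [-0.399  -0.3959 -0.3494 -0.344 ] z [0.2393 0.2429 0.2532 0.2583 0.2602]
top lip 3325 157 213 104 238
rect ((0.6089606285095215, 0.15131884813308716), (0.045660752803087234, 0.30211615562438965), 77.46331024169922)
[[0.4565 0.1618]
 [0.7515 0.0962]
 [0.7614 0.1408]
 [0.4665 0.2064]]
xh [0.2171 0.9762] yaw 1.3519899
x range [0.2571 0.2582 0.2602 0.2801 0.3013 0.3027] y [-0.7127 -0.7071 -0.4136 -0.4105]
0 227 0.1392638301320417 0.1328940258582645 0.14655817362475143
1 297 0.14395611338558822 0.13506265671688356 0.15311056248802557
2 293 0.14955148956851616 0.14127041697767884 0.15725540651730419
3 292 0.15506892873678046 0.14771542978578966 0.1623391190270147
4 298 0.16008543416503251 0.15111404152812602 0.169814062450394
arrow 126 143 155 237 264 [155.5, 238.2]
arrow hood x [0.2864 0.2876 0.2915 0.3023] y [-0.3995 -0.3959 -0.3451 -0.3421] z [0.2072 0.2429 0.2541 0.2583 0.2613]
```

```bash
python3 -c "
from station import arm;print([a for a in dir(arm) if a[0]!='_'])"
```

```text
['IKError', 'get_image', 'job_done', 'outline_of', 'spot_point', 'state', 'tips_ahead']
```

Request:
step_arm(
  moves=[
    [[0, 0, 0, 0, 0, -40, 20], [0, 0, 0, 0, 0, -40, 20], [0, 0, 0, 0, 0, -40, 20], [0, 0, 0, 28.5, -25, -5, 20], [0, 0, 0, 28.5, -25, -5, 20], [0, 0, 0, 28.5, -25, -5, 20], [0, 0, 0, 28.5, -25, -5, 20], [0, 0, 0, 28.5, -25, -5, 20], [0, 0, 0, 28.5, -25, -5, 20], [0, 0, 0, 28.5, -25, -5, 20], [0, 0, 0, 28.5, -25, -5, 20], [0, 0, 0, 28.5, -25, -5, 20], [0, 0, 0, 28.5, -25, -5, 20], [0, 0, 0, 28.5, -25, -5, 20], [0, 0, 0, 28.5, -25, -5, 20], [0, 0, 0, 28.5, -25, -5, 20], [0, 0, 0, 28.5, -25, -5, 20], [0, 0, 0, 28.5, -25, -5, 20], [0, 0, 0, 28.5, -25, -5, 20], [0, 0, 0, 28.5, -25, -5, 20]],
  ],
)

```text
clock: 3.07
tcp_pos: [0.5343, -0.0126, 0.4452]
eef_rot: [3.141, -0.001, 0.407]
force: [0.5, -0.5, 0.0]
finger_gap: 0.0203
grasp_force: 0.0
```

Request:
step_arm(
  moves=[
    [[0, 0, -0.118, 0, 0, 0, 20], [0, 0, -0.118, 0, 0, 0, 20], [0, 0, -0.118, 0, 0, 0, 20], [0, 0, -0.118, 0, 0, 0, 20], [0, 0, -0.118, 0, 0, 0, 20], [0, 0, -0.118, 0, 0, 0, 20], [0, 0, -0.118, 0, 0, 0, 20], [0, 0, -0.118, 0, 0, 0, 20], [0, 0.119, 0, 0, 0, 0, 20], [0, 0.119, 0, 0, 0, 0, 20], [0, 0.119, 0, 0, 0, 0, 20], [0, 0.119, 0, 0, 0, 0, 20], [0, 0.119, 0, 0, 0, 0, 20], [0, 0.119, 0, 0, 0, 0, 20], [0, 0.119, 0, 0, 0, 0, 20], [0, 0.119, 0, 0, 0, 0, 20], [0, 0.119, 0, 0, 0, 0, 20], [0, 0.119, 0, 0, 0, 0, 20], [0, 0.119, 0, 0, 0, 0, 20], [0, 0, 0, 0, 0, 0, 20]],
  ],
)

```text
clock: 4.73
tcp_pos: [0.5334, -0.0167, 0.4407]
eef_rot: [-3.109, -1.317, 1.316]
force: [-0.6, -0.5, -1.2]
finger_gap: 0.0204
grasp_force: 0.0
```

Run:
```python
from fit import *
from scipy.spatial.transform import Rotation as Ro
s=arm.state();R=Ro.from_euler('xyz',s['eef_rot']).as_matrix();print(s['tcp_pos'],s['joint_positions']);print(R)
p=look('wrist');save(p,'w1.png');print('cam in tool',R.T@(p['cam_to_world'][:3,3]-s['tcp_pos']),p['intrinsics'])
for t in ['lip_edge','arrow_tip']:print(t,arm.spot_point(t,p)[:2])
q=look('scene');save(q,'scene2.png')
```

```text
[ 0.5334 -0.0167  0.4407] [ 0.895   0.2552 -0.3707  1.7128 -1.13    1.7249  0.4326]
[[ 0.0635  0.9751  0.2123]
 [ 0.2433 -0.2214  0.9443]
 [ 0.9679 -0.0083 -0.2513]]
cam in tool [ 0.0821  0.0004 -0.1456] [[325.1923   0.     282.0096]
 [  0.     325.1923 211.0187]
 [  0.       0.       1.    ]]
lip_edge [{'uv': [307.1, 352.7], 'p': 0.7}]
arrow_tip []
```

View pics/w1.png

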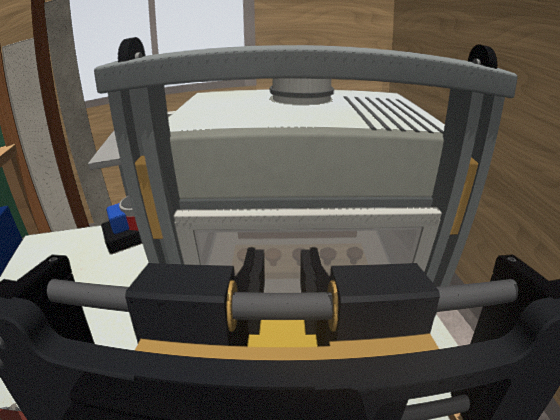

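View pics/scene2.png

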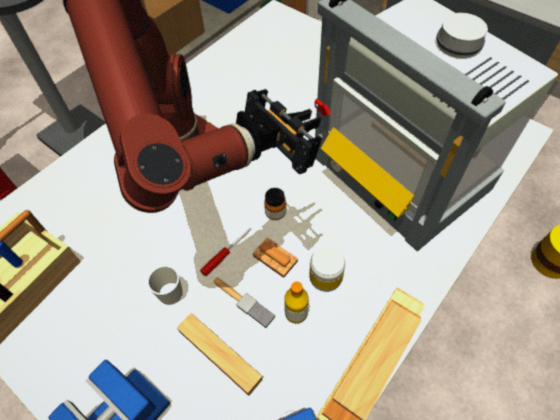

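The wrist view shows the gripper bar at rows 260–340 and the hood frame behind it; the arrow is hidden. The scene view shows the hand level and in front of the hood around (280,130), well above the jar and tin. I descend part way and look again.

Request:
step_arm(
  moves=[
    [[0, 0, 0, -24.2, -1.1, 6.3, 20], [0, 0, 0, -24.2, -1.1, 6.3, 20], [0, 0, 0, -24.2, -1.1, 6.3, 20], [0, 0, 0, -24.2, -1.1, 6.3, 20], [0, 0, 0, -24.2, -1.1, 6.3, 20], [0, 0, 0, -24.2, -1.1, 6.3, 20], [0, 0, 0, -24.2, -1.1, 6.3, 20], [0, 0, 0, -24.2, -1.1, 6.3, 20], [0, 0, 0, 0, 0, 0, 20]],
  ],
)

```text
clock: 5.68
tcp_pos: [0.5245, -0.0132, 0.242]
eef_rot: [-3.133, -1.306, 1.346]
force: [-1.4, -1.2, -0.2]
finger_gap: 0.02
grasp_force: 0.0
```

```bash
cat >> fit.py <<'E'
XH=np.array([.217,.9762,0]);YH=np.array([-.9762,.217,0])
def hood(P): P=np.atleast_2d(P);return np.c_[P@XH,P@YH,P[:,2]]
def fcloud(p,m):
    v,u=np.nonzero(m&(p['depth']>0));d=p['depth'][v,u];K=p['intrinsics']
    a=(u-K[0,2])/K[0,0];b=(v-K[1,2])/K[1,1];r=np.hypot(a,b)+1e-9;g=np.tan(r)/r
    c=np.stack([a*g*d,b*g*d,d]);T=p['cam_to_world'];return (T[:3,:3]@c).T+T[:3,3],u,v
E
python3 - <<'E'
from fit import *
s=arm.state();print(s['clock'],hood(s['tcp_pos']),s['eef_rot'],s['force'])
p=look('wrist');save(p,'w2.png')
for t in ['lip_edge','arrow_tip']:print(t,arm.spot_point(t,p)[:2])
Y,R=masks(p)
for nm,m in (('lip',Y),('arrow',R)):
    P,u,v=fcloud(p,m)
    H=hood(P);k=(H[:,0]>.24)&(H[:,0]<.32)&(H[:,1]>-.75)&(H[:,1]<-.3)
    print(nm,k.sum())
    if k.sum()>5:
        H=H[k];print(u[k].min(),u[k].max(),v[k].min(),v[k].max());print(np.percentile(H,[0,2,10,50,90,98,100],axis=0))
E
```

```text
5.6833 [[ 0.1009 -0.5149  0.242 ]] [-3.1332 -1.3065  1.3456] [-1.4304 -1.2483 -0.2113]
lip_edge [{'uv': [321.4, 246.2], 'p': 0.7}]
arrow_tip [{'uv': [169.9, 149.7], 'p': 0.73}]
lip 0
arrow 144
122 171 132 149
[[ 0.2851 -0.3978  0.2422]
 [ 0.2856 -0.3974  0.2431]
 [ 0.2868 -0.3941  0.2456]
 [ 0.2889 -0.3792  0.2541]
 [ 0.2926 -0.3483  0.2571]
 [ 0.295  -0.3443  0.2596]
 [ 0.2953 -0.343   0.2603]]
```

View pics/w2.png

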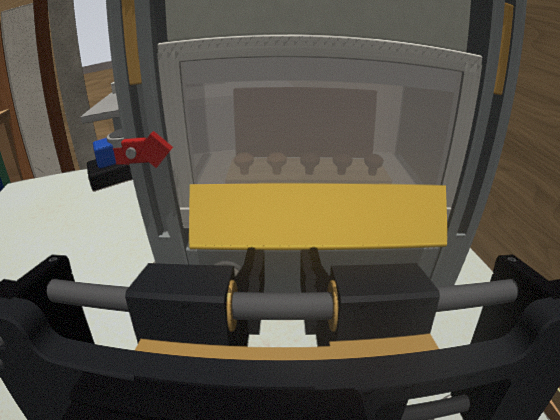

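The arrow shows clearly in the wrist view with its point at about (172,147). The lip spans columns 190–446 and its front edge is near row 246. I refine both with looser masks.

```bash
cat >> fit.py <<'E'
def refine(p):
    h=cv2.cvtColor(p['frame'],cv2.COLOR_RGB2HSV).astype(int);Hu,S,V=h[...,0],h[...,1],h[...,2]
    o=[]
    for nm,m in (('arrow',((Hu<8)|(Hu>172))&(S>150)&(V>50)),('lip',(Hu>18)&(Hu<34)&(S>140)&(V>80))):
        P,u,v=fcloud(p,m);H=hood(P);k=(H[:,0]>.24)&(H[:,0]<.33)&(H[:,1]>-.73)&(H[:,1]<-.33)&(H[:,2]>.09);H=H[k];u=u[k];v=v[k]
        if len(H)<20: print(nm,'few',len(H));continue
        if nm=='arrow':
            # head: y_h within 20 mm of tip; symmetric edges -> mean of upper/lower z per column of y
            y0=np.percentile(H[:,1],.5)
            print(nm,len(H),u.min(),u.max(),v.min(),v.max(),'ymin',y0,'z',np.percentile(H[:,2],[0,2,50,98,100]))
            for a in range(0,24,4):
                s=(H[:,1]>=y0+a/1e3)&(H[:,1]<y0+(a+4)/1e3)&(H[:,0]<.2935)
                if s.any():print(a,s.sum(),'z',H[s,2].min(),H[s,2].max(),H[s,2].mean(),'x',H[s,0].min(),H[s,0].max())
        else:
            x0=np.percentile(H[:,0],.5);print(nm,len(H),u.min(),u.max(),v.min(),v.max(),'xmin',x0,'y',H[:,1].min(),H[:,1].max())
            for a in range(0,12,2):
                s=(H[:,0]>=x0+a/1e3)&(H[:,0]<x0+(a+2)/1e3)
                if s.any():print(a,s.sum(),'z',np.percentile(H[s,2],[2,50,98]))
E
python3 - <<'E'
from fit import *
refine(look('wrist'))
E
```

```text
arrow 1023 121 170 135 170 ymin -0.397010553819948 z [0.2227 0.2273 0.2444 0.2581 0.2609]
0 37 z 0.23659519347611396 0.24644347841695197 0.24263633610256555 x 0.2847090779892522 0.29339428148304003
4 62 z 0.23349068087852265 0.25013104771550243 0.2434108913823111 x 0.2845035918802128 0.29333200350473126
8 83 z 0.22977247752491337 0.25398748042015684 0.24410937581518935 x 0.28443238592564557 0.2929742736481321
12 109 z 0.22500494996294382 0.258279851753255 0.24373762594860002 x 0.2844944412863959 0.29272468051789985
16 118 z 0.22271294073449277 0.260889228729899 0.2436412033027175 x 0.284097793391661 0.2933287753440453
20 91 z 0.22417062104250118 0.2568623300082856 0.24104314989510564 x 0.2845788070419981 0.2879296607552498
lip 16484 121 443 0 252 xmin 0.257009736193223 y -0.7107990837280539 -0.3532467967625485
0 734 z [0.1347 0.1374 0.1408]
2 738 z [0.1375 0.1405 0.1433]
4 779 z [0.1401 0.1432 0.1463]
6 797 z [0.1428 0.146  0.1492]
8 744 z [0.1457 0.1488 0.1518]
10 800 z [0.1483 0.1515 0.1547]
```

Request:
step_arm(
  moves=[
    [[0, 0, 0, -12.7, 0, 18.7, 20], [0, 0, 0, -12.7, 0, 18.7, 20], [0, 0, 0, -12.7, 0, 18.7, 20], [0, 0, 0, -12.7, 0, 18.7, 20], [0, 0, 0, -12.7, 0, 18.7, 20], [0, 0, 0, -12.7, 0, 18.7, 20], [0, 0, 0, -12.7, 0, 18.7, 20], [0, 0, 0, -12.7, 0, 18.7, 20], [0, 0, 0, 0, 0, 0, 20]],
  ],
)

```text
clock: 6.63
tcp_pos: [0.5506, 0.1043, 0.1074]
eef_rot: [-3.141, -1.31, 1.354]
force: [-0.9, -0.5, -0.5]
finger_gap: 0.0201
grasp_force: 0.0
```

Run:
```python
from fit import *
s=arm.state();print(s['clock'],hood(s['tcp_pos']),s['eef_rot'],s['force'],s['joint_positions'])
q=look('scene');save(q,'scene3.png')
```

```text
6.6333 [[ 0.2213 -0.5148  0.1074]] [-3.1408 -1.3098  1.3545] [-0.8619 -0.4591 -0.4565] [ 0.728   0.6793 -0.4211  1.9862 -1.1389  1.22    0.9727]
```

View pics/scene3.png

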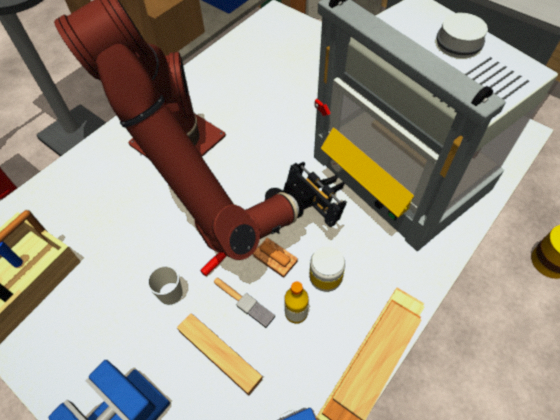

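The hand is in front of the lip with clear space above the bench items: lip at (325–410, 135–210), fingers near (335,185), no contact force. I insert the fingertips and come up gently.

Request:
step_arm(
  moves=[
    [[0, 0, 0, 2.4, 0, 9.1, 20], [0, 0, 0, 2.4, 0, 9.1, 20], [0, 0, 0, 2.4, 0, 9.1, 20], [0, 0, 0, 2.4, 0, 9.1, 20], [0, 0, 0, 2.4, 0, 9.1, 20], [0, 0, 0, 0, 0, 0, 20], [0, 0, 0, 2.9, 0, -0.8, 20], [0, 0, 0, 2.9, 0, -0.8, 20], [0, 0, 0, 2.9, 0, -0.8, 20], [0, 0, 0, 0, 0, 0, 20]],
  ],
)

```text
clock: 7.52
tcp_pos: [0.5614, 0.1468, 0.1171]
eef_rot: [3.139, -1.309, 1.354]
force: [0.6, 0.1, 0.2]
finger_gap: 0.0197
grasp_force: 0.0
```

Run:
```python
from fit import *
s=arm.state();print(s['clock'],hood(s['tcp_pos']),s['eef_rot'],s['force'])
```

```text
7.5167 [[ 0.2651 -0.5162  0.1171]] [ 3.1387 -1.3088  1.3538] [0.5567 0.0754 0.2413]
```

Request:
step_arm(
  moves=[
    [[0, 0, 0, 1.9, 0, -0.5, 20], [0, 0, 0, 1.9, 0, -0.5, 20], [0, 0, 0, 1.9, 0, -0.5, 20], [0, 0, 0, 1.9, 0, -0.5, 20], [0, 0, 0, 1.9, 0, -0.5, 20], [0, 0, 0, 1.9, 0, -0.5, 20], [0, 0, 0, 1.9, 0, -0.5, 20], [0, 0, 0, 1.9, 0, -0.5, 20], [0, 0, 0, 1.9, 0, -0.5, 20], [0, 0, 0, 1.9, 0, -0.5, 20]],
  ],
)

```text
clock: 8.35
tcp_pos: [0.5611, 0.1472, 0.1362]
eef_rot: [-3.142, -1.309, 1.351]
force: [-0.2, -3.9, -3.6]
finger_gap: 0.0199
grasp_force: 2.0
```

Run:
```python
from fit import *
s=arm.state();print(s['clock'],hood(s['tcp_pos']),s['eef_rot'],s['force'])
p=look('wrist');save(p,'w3.png');refine(p)
```

```text
8.35 [[ 0.2654 -0.5158  0.1362]] [-3.1416 -1.3087  1.3513] [-0.221  -3.8877 -3.6068]
arrow 2521 0 57 52 122 ymin -0.3980343041685232 z [0.2163 0.226  0.2428 0.2588 0.2627]
0 123 z 0.23578550302056456 0.24674620784427276 0.24230042359190637 x 0.28378016798698724 0.29345792802715964
4 197 z 0.2331625321512822 0.2511229876740755 0.24318566487525872 x 0.28421319503077425 0.29348410276989795
8 264 z 0.22925295415426045 0.2549723899969258 0.24350602200247398 x 0.2837661531517671 0.2933920008850869
12 338 z 0.22562996799367435 0.2583905195605814 0.2440988597126375 x 0.2842661869329494 0.29322071446624826
16 379 z 0.22202208898404735 0.2607305636616485 0.2435790231507961 x 0.28398706076461117 0.29319517566965864
20 294 z 0.222304881913361 0.2594957528927072 0.24109601384089072 x 0.28421567385459684 0.28815784990397403
lip 67298 5 559 0 268 xmin 0.2571614899501512 y -0.6942481234552296 -0.35255257648816635
0 3256 z [0.1519 0.1548 0.1574]
2 3340 z [0.1547 0.1574 0.1602]
4 3255 z [0.1575 0.1602 0.163 ]
6 3345 z [0.1602 0.163  0.1657]
8 3334 z [0.1629 0.1657 0.1685]
10 3452 z [0.1657 0.1686 0.1712]
```

View pics/w3.png

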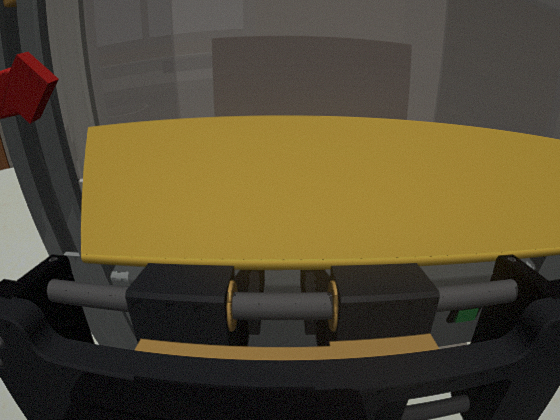

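The wrist view shows the lip resting on the fingers, with its front edge at row ~265, and the arrow at (30,85). The window is following the fingers. I continue steadily.

Request:
step_arm(
  moves=[
    [[0, 0, 0, 2.4, 0, -0.65, 20], [0, 0, 0, 2.4, 0, -0.65, 20], [0, 0, 0, 2.4, 0, -0.65, 20], [0, 0, 0, 2.4, 0, -0.65, 20], [0, 0, 0, 2.4, 0, -0.65, 20], [0, 0, 0, 2.4, 0, -0.65, 20], [0, 0, 0, 2.4, 0, -0.65, 20], [0, 0, 0, 2.4, 0, -0.65, 20], [0, 0, 0, 2.4, 0, -0.65, 20], [0, 0, 0, 2.4, 0, -0.65, 20], [0, 0, 0, 2.4, 0, -0.65, 20], [0, 0, 0, 2.4, 0, -0.65, 20], [0, 0, 0, 2.4, 0, -0.65, 20], [0, 0, 0, 2.4, 0, -0.65, 20], [0, 0, 0, 2.4, 0, -0.65, 20], [0, 0, 0, 2.4, 0, -0.65, 20], [0, 0, 0, 2.4, 0, -0.65, 20], [0, 0, 0, 2.4, 0, -0.65, 20], [0, 0, 0, 2.4, 0, -0.65, 20], [0, 0, 0, 2.4, 0, -0.65, 20]],
  ],
)

```text
clock: 10.07
tcp_pos: [0.561, 0.1474, 0.1862]
eef_rot: [-3.141, -1.309, 1.352]
force: [2.4, -2.6, -3.7]
finger_gap: 0.0198
grasp_force: 1.8
```

Request:
step_arm(
  moves=[
    [[0, 0, 0, 2.4, 0, -0.65, 20], [0, 0, 0, 2.4, 0, -0.65, 20], [0, 0, 0, 2.4, 0, -0.65, 20], [0, 0, 0, 2.4, 0, -0.65, 20], [0, 0, 0, 2.4, 0, -0.65, 20], [0, 0, 0, 2.4, 0, -0.65, 20], [0, 0, 0, 2.4, 0, -0.65, 20], [0, 0, 0, 1.5, 0, -0.4, 20], [0, 0, 0, 1.0, 0, -0.3, 20], [0, 0, 0, 1.0, 0, -0.3, 20], [0, 0, 0, 0, 0, 0, 20]],
  ],
)

```text
clock: 10.98
tcp_pos: [0.5608, 0.1474, 0.2072]
eef_rot: [3.141, -1.309, 1.353]
force: [1.3, -1.3, -1.6]
finger_gap: 0.0198
grasp_force: 0.8
```

Run:
```python
from fit import *
s=arm.state();print(s['clock'],hood(s['tcp_pos']),s['eef_rot'],s['force'])
p=look('wrist');save(p,'w4.png');refine(p)
```

```text
10.9833 [[ 0.2656 -0.5155  0.2072]] [ 3.1412 -1.3093  1.3526] [ 1.2638 -1.2873 -1.6439]
arrow 2501 11 81 168 230 ymin -0.39744775250902176 z [0.2016 0.2267 0.2458 0.2589 0.2611]
0 129 z 0.23667065060166137 0.2476958562988896 0.24302132037812393 x 0.2846885803679342 0.2934943799351616
4 184 z 0.2324635916569303 0.2516746922801016 0.24410177281273612 x 0.28465283611255965 0.2934115614384079
8 230 z 0.22916462269993293 0.25527099043540946 0.24479025809455915 x 0.2847078095045216 0.29331717160302867
12 291 z 0.22437887018547842 0.25890512358847995 0.2450045502251492 x 0.2846066319339362 0.2933820793078727
16 297 z 0.22133726410619514 0.2610927100330618 0.24481925233505528 x 0.28452909107614094 0.29327034975160393
20 216 z 0.22278598577369008 0.25820287518509255 0.241547755585091 x 0.2842771722237193 0.2875461549811512
lip 67845 11 559 54 268 xmin 0.25716470149140325 y -0.6934980715187117 -0.3515766655469939
0 3209 z [0.2232 0.2259 0.2286]
2 3302 z [0.226  0.2286 0.2313]
4 3399 z [0.2286 0.2314 0.2341]
6 3326 z [0.2315 0.2342 0.2369]
8 3397 z [0.2343 0.237  0.2397]
10 3266 z [0.237  0.2398 0.2425]
```

Request:
step_arm(
  moves=[
    [[0, 0, 0, 1.5, 0, -0.4, 20], [0, 0, 0, 1.5, 0, -0.4, 20], [0, 0, 0, 1.5, 0, -0.4, 20], [0, 0, 0, 1.5, 0, -0.4, 20], [0, 0, 0, 1.5, 0, -0.4, 20], [0, 0, 0, 1.5, 0, -0.4, 20], [0, 0, 0, 1.5, 0, -0.4, 20], [0, 0, 0, 1.5, 0, -0.4, 20], [0, 0, 0, 1.5, 0, -0.4, 20], [0, 0, 0, 0.8, 0, -0.2, 20], [0, 0, 0, 0.8, 0, -0.2, 20], [0, 0, 0, 0.8, 0, -0.2, 20], [0, 0, 0, 0.8, 0, -0.2, 20], [0, 0, 0, 0.4, 0, -0.1, 20], [0, 0, 0, 0.4, 0, -0.1, 20], [0, 0, 0, 0, 0, 0, 20]],
  ],
)

```text
clock: 12.37
tcp_pos: [0.5609, 0.1474, 0.2251]
eef_rot: [-3.141, -1.309, 1.352]
force: [-2.2, 0.2, -2.0]
finger_gap: 0.0203
grasp_force: 1.0
```

Run:
```python
from fit import *
s=arm.state();print(s['clock'],hood(s['tcp_pos']),s['eef_rot'],s['force'])
p=look('wrist');save(p,'w5.png');refine(p)
```

```text
12.3667 [[ 0.2656 -0.5155  0.2251]] [-3.1413 -1.3092  1.3517] [-2.156   0.1892 -2.0285]
arrow 2095 20 80 194 252 ymin -0.39291118761047933 z [0.1933 0.2265 0.2473 0.2591 0.261 ]
0 140 z 0.2348203610633452 0.2513896682368337 0.24608925816400026 x 0.2850320209022165 0.29348453101861866
4 209 z 0.22900978543577155 0.2551743798224724 0.24527411283262066 x 0.28465625167624686 0.29343169573978745
8 271 z 0.22365644184455116 0.2592933442070845 0.24539891530578248 x 0.2845126064616687 0.29337649900782836
12 264 z 0.22153663443225657 0.26097392625610877 0.24468991617512872 x 0.28441419536138224 0.2934770522576839
16 179 z 0.22398713550430663 0.25736208597671356 0.24147640850331373 x 0.2845548943528689 0.2880792779462904
20 144 z 0.2273623898938107 0.255353150353741 0.24278868748646298 x 0.2848229412642954 0.29201642593991656
lip 67706 22 559 107 268 xmin 0.25718161821782104 y -0.7018555293181389 -0.35094802398060615
0 3252 z [0.241  0.2438 0.2464]
2 3306 z [0.244  0.2465 0.2492]
4 3322 z [0.2465 0.2492 0.2521]
6 3367 z [0.2492 0.252  0.2547]
8 3361 z [0.2521 0.2548 0.2575]
10 3360 z [0.2549 0.2576 0.2604]
```

View pics/w5.png

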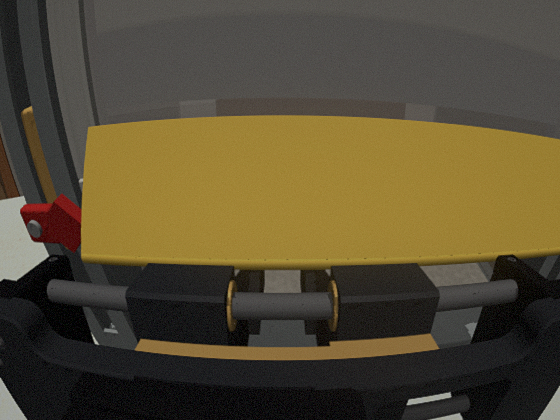

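The lip's front edge is now within about 1 mm of the arrow point; in the view the arrow at (60,222) sits beside the lip's left end. I lower the fingers clear and withdraw.

Request:
step_arm(
  moves=[
    [[0, 0, 0, -1.5, 0, 0.4, 20], [0, 0, 0, -2, 0, 0.5, 20], [0, 0, 0, -2.5, 0, 0.7, 20], [0, 0, 0, -3, 0, 0.8, 20], [0, 0, 0, -3, 0, 0.8, 20], [0, 0, 0, 0, 0, -8, 20], [0, 0, 0, 0, 0, -14, 20], [0, 0, 0, 0, 0, -15, 20], [0, 0, 0, 0, 0, -15, 20], [0, 0, 0, 0, 0, -15, 20], [0, 0, 0, 0, 0, -15, 20], [0, 0, 0, 0, 0, -15, 20], [0, 0, 0, 0, 0, -15, 20], [0, 0, 0, 0, 0, -8, 20], [0, 0, 0, 0, 0, 0, 20], [0, 0, 0, 0, 0, 0, 20]],
  ],
)

```text
clock: 13.75
tcp_pos: [0.5359, 0.0336, 0.2437]
eef_rot: [3.141, -1.309, 1.352]
force: [0.7, 0.8, -0.3]
finger_gap: 0.0202
grasp_force: 0.0
```

Run:
```python
from fit import *
s=arm.state();print(s['clock'],hood(s['tcp_pos']),s['force'])
p=look('wrist');save(p,'w6.png');refine(p)
t=look('top');save(t,'top6.png')
for n in ['stain_tin','varnish_jar','sanding_block','screwdriver','glue']:
    for r in arm.spot_point(n,t)[:1]: print(n,r['uv'])
```

```text
13.75 [[ 0.1491 -0.5159  0.2437]] [ 0.6635  0.7523 -0.3103]
arrow 1297 100 154 150 190 ymin -0.39711945332775916 z [0.2225 0.2275 0.2449 0.2582 0.261 ]
0 47 z 0.23656529476127836 0.24689532497583375 0.24258453223698395 x 0.28497382026616036 0.292967872251889
4 82 z 0.2331677712934773 0.2514597670169443 0.24377938826062678 x 0.2842118168397629 0.2932303429204573
8 105 z 0.22888368018520416 0.25474918636837185 0.24423944376572365 x 0.2841104099988298 0.2933455111151958
12 138 z 0.22496273658748372 0.2585081773656831 0.24475635418857475 x 0.2845921989869586 0.29326566217016276
16 147 z 0.2225368322884656 0.2610147240915405 0.24305397808589613 x 0.28471470206751237 0.29341451364273347
20 116 z 0.22448420586140685 0.2580403937423538 0.2420444845714711 x 0.2845156333784439 0.28846244672552
lip 28061 107 492 89 193 xmin 0.2567803070200181 y -0.7265491403202334 -0.35289256898528537
0 1731 z [0.2398 0.2427 0.2459]
2 1387 z [0.2402 0.2458 0.2487]
4 1390 z [0.2457 0.2486 0.2515]
6 1400 z [0.2485 0.2515 0.2541]
8 1324 z [0.2514 0.2542 0.2573]
10 1394 z [0.254 0.257 0.26 ]
stain_tin [293.0, 163.7]
varnish_jar [259.0, 253.1]
screwdriver [336.5, 266.2]
glue [343.0, 166.2]
```

View pics/top6.png

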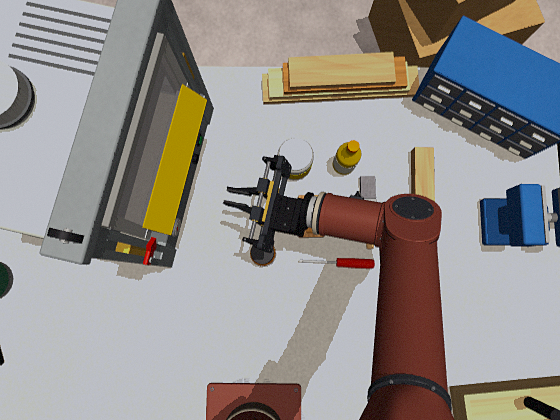

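The top view shows the lip at the arrow's height, the jar (262,255), tin (295,158), glue (348,155) and screwdriver (337,263) unmoved, and the hand clear of everything.

```bash
python3 -c "
from station import arm;print(arm.job_done())"
```

```text
the job is handed in; nothing more can be done
None
```

The window stands open with its lip measured about 1 mm below the arrow point, the hand is clear, none of the bench items I could check had moved (the sanding block was hidden behind the arm), and the job is handed in.

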